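Sign out the filter tin on the bench terminal

ROBOT

A 6-joint arm with a two-finger parallel gripper is mounted at the origin on a cart in front of the work surface, level with it; the furniture and walls round the work are solid. World frame = base frame: x ahead of the robot, y to its left, z up, the work surface at z = 0. Lengths are in m, angles in rad, forces in N, time in s.
With the tool pointing down it reaches from about 0.25 to 0.775 m from the base axis. Payload 4 kg.
Tool frame: the origin (TCP) lies on the front face of the gripper's body, between the roots of the fingers; the fingertips stand 73 mm ahead of it and the grasp point (between the pads) lies 54 mm ahead of it; z points along the fingers, y is the direction in which the jaws open and shut (so a half turn about z gives the same grasp; the last joint's range is limited). The gripper opens to 85 mm and grips with 20 to 120 N. Pads are 22 mm wide; open, the fingers measure 114 mm over their backs; the gripper's body (76 mm by 85 mm) begins 54 mm behind the grasp point. The pads swing forward as they close: fully open they stand 13 mm farther back than shut.
Start: joints at [-1.41, 0.087, 1.371, -0, 1.684, -0.103], TCP at [0.143, -0.531, 0.304] pointing down, gripper open.
Joint ranges: [-3.1, 3.1], [-0.76, 2.03], [0.27, 2.55], [-1.08, 4.22], [0.17, 2.65], [-2.57, 2.57]. Speed limits (rad/s): [2.79, 2.79, 3.14, 3.14, 3.14, 3.14].

INTERFACE

Orientations are given as a unit quaternion [w, x, y, z].
In Python, from rig import robot gives the robot as it stands. The module is installed in compiled form; this text tells all that it offers.
- The arm moves only by the tool play_rows, never from a script. Its argument "commands" is a list that holds one entry, the list of rows, each a list of 7 numbers: the turn, a rotation vector about the world's x, y, z in degrees, then the shift along the world's x, y, z in m, then the opening, from -1 (shut) to 1 (fully open). A call has 1 to 12 rows; each row shifts and turns the commanded pose from where the row before left it; what a row does not reach is not made up. A row lasts 1/12 s, in which the tool goes at most 41.7 mm and 7.16 degrees, less where a joint would pass 70% of its speed; a pose out of reach is approached as far as the arm can. A call with a gripper value outside its range is refused whole. The fingers move at their own pace and stop on an object; "squeeze" is the grip in N (left out, the last holds). Time passes only in rows, so rows that do not move let the fingers close. It gives the time, the measured TCP pose, the force and the opening at its end, in the units of the state.
- robot.get_state(): the state, without advancing time (a new reading comes with each control period).
- robot.snapshot(name): name is "side" or "top" or "wrist"; returns a dict with "img" (384x512x3 uint8, red, green, blue), "fx", "fy", "cx", "cy" (pixels), "distortion" ([k1, k2, p1, p2, k3] as OpenCV has them; the pictures are not rectified), "world_from_camera" (4x4, takes a point from camera to world coordinates). Camera axes: x right, y down, z forward; pixel columns grow to the right and rows downward; lengths in m; the calibration is good to about 2 mm. A picture is of the moment at which its call begins. There is no depth.
- robot.sign_off(): hands the job in, once; it reports no verdict.
The state is a dict: "t": time; "q": joint angles; "joint_velocities": joint speeds; "tau": joint torques, N m; "position": TCP position; "tool_rot": TCP orientation; "contact_force": force on the tool from outside, world axes, zero at the start; "torque": the same for the moment, N m; "opening": finger opening in m.
Only numpy, scipy, OpenCV 4.12 (cv2) and the standard library are available. Lean on these libraries where they do the work, as an engineer would, in place of code of your own. Each camera call takes 0.05 s, during which the arm holds its last target.

TASK

Sign out the round tin with the teal lid on the grey bench terminal: with the fingertips lightly press the white pad directly in front of the tin and let it spring back up, then lightly press the green confirm key, and withdraw. Only the fingertips do this, gently; leave the other white pads and the red key unpressed, and do not touch, move or pick up the three things standing on the terminal or disturb what stands on the bench.

Things in the scene. Friction and masses are not known exactly. Their poses are not given: they have to be found in the camera images.
- terminal: grey flat terminal fixed to the bench, 185 x 220 mm, top 22 mm above the bench; origin on the bench under its middle, x to its back (away from the robot), y along its row of bays to the left, z up. At the back: three open bays (pitch 70 mm, black mat, dividers and back rim 7 mm high), one thing standing in each; in front of each bay its own white pad; at the front edge a green key left, a red key right
- filter_tin: round white tin with a teal-green lid, 57 mm across, 23 mm high, loose, in one of the three bays (any of them); origin at the centre of its underside
- jar: round clear jar with a black lid, 44 mm across, 46 mm high, loose, in another bay; origin at the centre of its underside
- white_box: small off-white box, 34 x 46 x 25 mm high, loose, in another bay; origin at the centre of its underside
- bay_0 (a point): middle of the left bay's floor (bay 0, counted from the left), 23 mm above the bench, 70 mm behind the middle of its pad
- pad_0_top (a point): middle of the top of pad 0, the white rectangular spring pad (26 mm deep, 36 mm wide, small blue square in its middle) in front of the left bay; 29 mm above the bench, 7 mm proud of the terminal; moves with the pad
- pad_0 (a joint): travel of pad 0: 0 up, 0.005 m fully down; it moves straight down, starts to move at about 1.2 N, is fully down at about 3.8 N, and springs back; it counts as touched from 0.0025
- bay_1 (a point): middle of the middle bay's floor (bay 1, counted from the left), 23 mm above the bench, 70 mm behind the middle of its pad
- pad_1_top (a point): middle of the top of pad 1, the white rectangular spring pad (26 mm deep, 36 mm wide, small blue square in its middle) in front of the middle bay; 29 mm above the bench, 7 mm proud of the terminal; moves with the pad
- pad_1 (a joint): travel of pad 1: 0 up, 0.005 m fully down; it moves straight down, starts to move at about 1.2 N, is fully down at about 3.8 N, and springs back; it counts as touched from 0.0025
- bay_2 (a point): middle of the right bay's floor (bay 2, counted from the left), 23 mm above the bench, 70 mm behind the middle of its pad
- pad_2_top (a point): middle of the top of pad 2, the white rectangular spring pad (26 mm deep, 36 mm wide, small blue square in its middle) in front of the right bay; 29 mm above the bench, 7 mm proud of the terminal; moves with the pad
- pad_2 (a joint): travel of pad 2: 0 up, 0.005 m fully down; it moves straight down, starts to move at about 1.2 N, is fully down at about 3.8 N, and springs back; it counts as touched from 0.0025
- confirm_top (a point): middle of the top of the round green confirm key, 26 mm across, at the terminal's front left, 50 mm in front of the left pad's middle; 29 mm above the bench, 7 mm proud of the terminal; moves with the key
- confirm (a joint): travel of the green key: 0 up, 0.005 m fully down; same spring as the pads, counts as pressed from 0.0025
- cancel_top (a point): middle of the top of the round red cancel key, 26 mm across, at the terminal's front right, 50 mm in front of the right pad's middle; 29 mm above the bench, 7 mm proud of the terminal; moves with the key
- cancel (a joint): travel of the red key: 0 up, 0.005 m fully down; same spring as the pads, counts as pressed from 0.0025
- conical_flask: glass conical flask with pink contents, 64 mm across, 104 mm high, loose bystander on the bench left of the terminal; origin at the centre of its underside
- small_beaker: clear beaker, 53 mm across, 70 mm high, loose bystander behind the terminal at the left; origin at the centre of its underside
- blue_marker: white marker pen with a blue cap, 126 mm long, 14 mm high, lying loose on the bench right of the terminal; origin at the centre of its underside
There are look-alikes about, which are no part of the job. What is shaped like the jar but purple is not meant. There is more than one size of the white_box; the job needs the larger.

How it is judged:
By the outcome, as a careful person would: the job done as asked, in the order asked, and still so for the second after the job is handed in, with the robot touching nothing.
It also fails if it takes over 40 s, if anything falls off the work surface, if the arm or the gripper's body presses on something with over 40 N, if the wrist force passes 120 N, or if a joint passes its speed limit or range.

## Working session

There is one attempt and no reset: what is moved stays moved. The work goes in short steps, Python scripts to look and compute and a tool call to move; the robot and the scene stay as the last step left them, time stands still between calls to the robot, and variables do not carry over. Pictures are saved under pics/ and viewed, and the job is handed in when it is done.

Besides the shell and the picture viewer there is one more tool, called after "Call:" by a JSON object that holds its "method" and its "body", one argument or row to a line. play_rows: Moves the arm, as the interface text tells. Its arguments: {"type":"object","properties":{"commands":{"type":"array","items":{"type":"array","items":{"type":"array","items":{"type":"number"}}}},"squeeze":{"type":"number"}},"required":["commands"]}

```bash
mkdir -p pics; python3 - <<'E'
from rig import robot
import cv2
s=robot.get_state(); print({k:s[k] for k in s})
for n in ["side","top","wrist"]:
    d=robot.snapshot(n); cv2.imwrite(f"pics/{n}0.png",d["img"][:,:,::-1]); print(n,d["fx"],d["fy"],d["cx"],d["cy"],d["distortion"],d["world_from_camera"])
E
```

```text
{'t': 0.0, 'q': array([-1.41009698e+00,  8.79736321e-02,  1.37231804e+00, -2.57279482e-05,
        1.68359762e+00, -1.03105755e-01]), 'joint_velocities': array([ 0.00024419,  0.00152277, -0.00046494, -0.00030551, -0.00117538,
        0.0001463 ]), 'tau': array([-2.98567320e-03, -3.51875567e+01, -3.13275075e+01, -5.52553174e-04,
        1.09376144e-02, -2.07770041e-07]), 'position': array([ 0.14334535, -0.53062702,  0.3026964 ]), 'tool_rot': array([-1.14747348e-03,  9.91312998e-01,  1.31518897e-01, -4.58418737e-05]), 'contact_force': array([0.53238303, 0.02266325, 0.77257931]), 'torque': array([ 0.09211732, -0.00024705,  0.04925704]), 'opening': 0.08545646682075116}
side 431.3793186749978 431.3793186749978 253.77402284257704 194.94038086006043 [-0.05351211  0.          0.          0.          0.        ] [[-0.99261341 -0.08532022  0.08625014  0.38822775]
 [-0.12105131  0.64920219 -0.7509215   0.66371574]
 [ 0.00807501 -0.75581544 -0.65473492  0.84796846]
 [ 0.          0.          0.          1.        ]]
top 381.67191882478147 381.67191882478147 256.32387623007867 192.7672135193394 [-0.07326119  0.          0.          0.          0.        ] [[ 0.02855419 -0.99423205  0.10337938  0.40329734]
 [-0.99937105 -0.02621919  0.02387588 -0.23378953]
 [-0.02102764 -0.10399612 -0.99435539  0.97702157]
 [ 0.          0.          0.          1.        ]]
wrist 281.20597888172296 281.20597888172296 260.2254253278443 191.6597864905612 [-0.02466984  0.          0.          0.          0.        ] [[ 0.26066357 -0.92249393 -0.2847094   0.21655836]
 [-0.96542853 -0.24952916 -0.07538531 -0.51147939]
 [-0.00150081  0.29451679 -0.95564513  0.37329922]
 [ 0.          0.          0.          1.        ]]
```

View pics/side0.png

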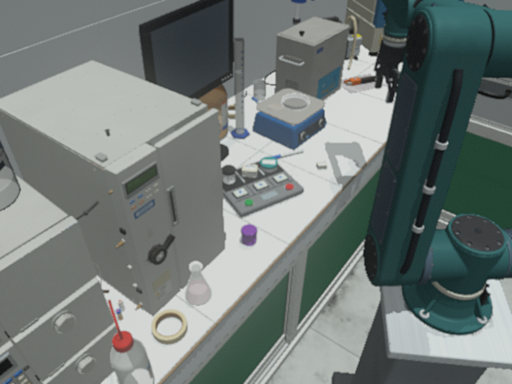

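View pics/top0.png

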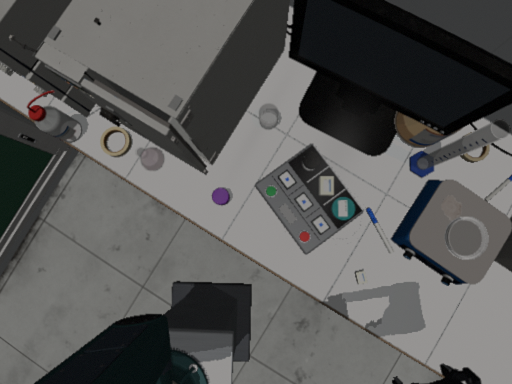

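View pics/wrist0.png

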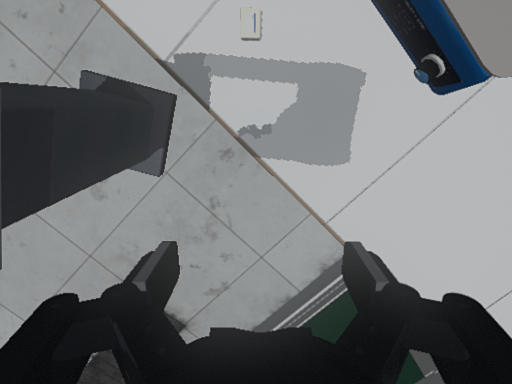

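The top view shows the terminal turned in the bench plane. Green key is at about (271,191), red at (304,237), and the pads at (287,180), (303,202) and (321,225). The tin with the teal lid is in the right bay at (343,208). I'll zoom in and triangulate from both views.

```bash
python3 - <<'E'
import cv2
a=cv2.imread("pics/top0.png")[140:260,250:370]; cv2.imwrite("pics/topz.png",cv2.resize(a,None,fx=5,fy=5,interpolation=cv2.INTER_CUBIC))
a=cv2.imread("pics/side0.png")[140:220,205:312]; cv2.imwrite("pics/sidez.png",cv2.resize(a,None,fx=7,fy=7,interpolation=cv2.INTER_CUBIC))
E
```

```text
(no output)
```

View pics/topz.png

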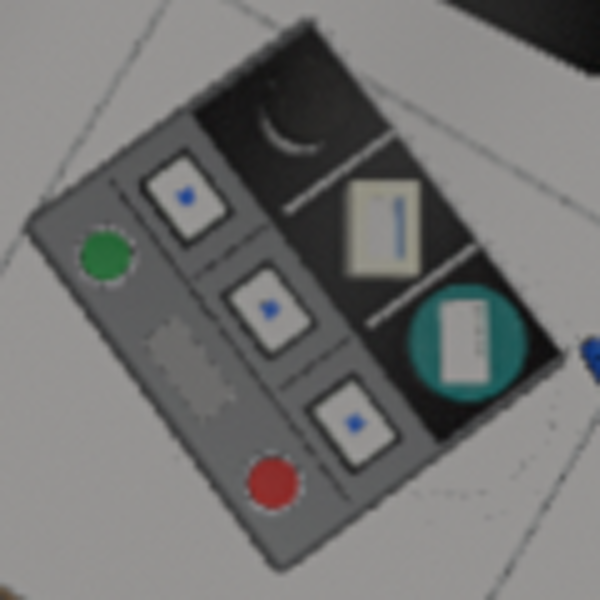

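View pics/sidez.png

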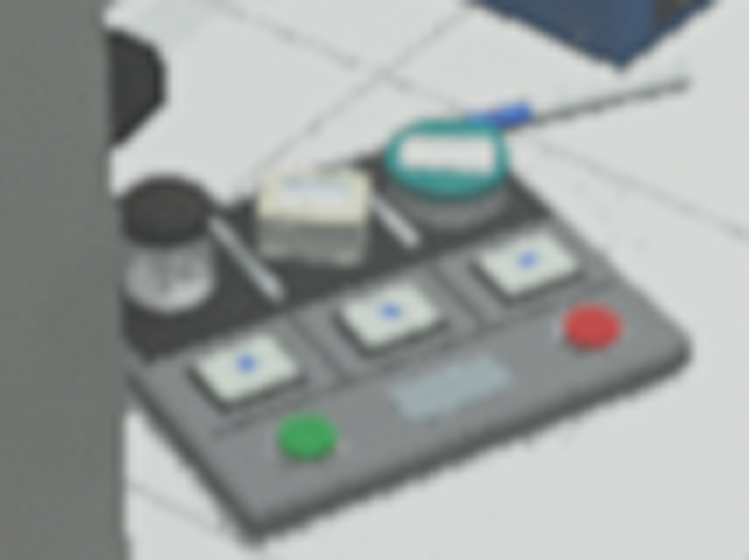

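Both crops agree that the tin is in the right bay, so pad 2 is the one to press. The blue square centres of pads 0, 1 and 2 are at (186,197), (269,310) and (355,424) in the top crop, and (247,363), (391,311) and (528,260) in the side crop. Green is at (106,256) in top and (306,437) in side. Red is at (273,483) in top and (591,327) in side.

```bash
cat > h.py <<'E'
import numpy as np, cv2
def ray(d,uv):
    K=np.array([[d["fx"],0,d["cx"]],[0,d["fy"],d["cy"]],[0,0,1]])
    p=cv2.undistortPoints(np.array([[uv]],float),K,np.array(d["distortion"]))[0,0]
    T=np.array(d["world_from_camera"]); v=T[:3,:3]@np.r_[p,1]; return T[:3,3],v/np.linalg.norm(v)
def tri(rs):
    A=sum(np.eye(3)-np.outer(v,v) for o,v in rs); b=sum((np.eye(3)-np.outer(v,v))@o for o,v in rs)
    x=np.linalg.solve(A,b); return x,[np.linalg.norm((np.eye(3)-np.outer(v,v))@(x-o)) for o,v in rs]
def onz(d,uv,z):
    o,v=ray(d,uv); return o+v*(z-o[2])/v[2]
def proj(d,P):
    T=np.linalg.inv(np.array(d["world_from_camera"]));K=np.array([[d["fx"],0,d["cx"]],[0,d["fy"],d["cy"]],[0,0,1]])
    return cv2.projectPoints(np.atleast_2d(P).astype(float),cv2.Rodrigues(T[:3,:3])[0],T[:3,3],K,np.array(d["distortion"]))[0][:,0]
# model: terminal xy offsets
OFF={"p0":(0,70),"p1":(0,0),"p2":(0,-70),"g":(-50,70),"r":(-50,-70)}
E
python3 - <<'E'
from rig import robot
from h import *
np.set_printoptions(precision=4,suppress=True)
t=robot.snapshot("top"); s=robot.snapshot("side")
T=dict(p0=(186,197),p1=(269,310),p2=(355,424),g=(106,256),r=(273,483))
S=dict(p0=(247,363),p1=(391,311),p2=(528,260),g=(306,437),r=(591,327))
P=[];M=[]
for k in T:
    a=((T[k][0]+.5)/5-.5+250,(T[k][1]+.5)/5-.5+140); b=((S[k][0]+.5)/7-.5+205,(S[k][1]+.5)/7-.5+140)
    x,e=tri([ray(t,a),ray(s,b)]); print(k,x,e,"top@.029",onz(t,a,.029)[:2],"side@.029",onz(s,b,.029)[:2])
    P.append((onz(t,a,.029)[:2]+onz(s,b,.029)[:2])/2);M.append(np.array(OFF[k])/1000)
P=np.array(P);M=np.array(M)
# rigid fit
pc,mc=P.mean(0),M.mean(0);U,_,V=np.linalg.svd((M-mc).T@(P-pc));R=(V.T@U.T);print("det",np.linalg.det(R))
yaw=np.arctan2(R[1,0],R[0,0]);print("yaw",np.degrees(yaw))
for k,m,p in zip(OFF,M,P): f=R@(m-mc)+pc;print(k,f,(p-f)*1000)
E
```

```text
p0 [ 0.5385 -0.2864  0.0285] [np.float64(5.792105580393408e-05), np.float64(5.792105580364398e-05)] top@.029 [ 0.5385 -0.2864] side@.029 [ 0.5384 -0.2858]
p1 [ 0.4827 -0.3289  0.028 ] [np.float64(0.00019268049774856362), np.float64(0.00019268049774855773)] top@.029 [ 0.4829 -0.3288] side@.029 [ 0.4824 -0.3277]
p2 [ 0.4273 -0.3725  0.0272] [np.float64(0.0001579188202754756), np.float64(0.0001579188202755616)] top@.029 [ 0.4274 -0.3723] side@.029 [ 0.427  -0.3703]
g [ 0.5083 -0.2471  0.0254] [np.float64(0.0001306147036929565), np.float64(0.00013061470369294097)] top@.029 [ 0.5078 -0.247 ] side@.029 [ 0.5079 -0.2431]
r [ 0.3972 -0.3326  0.0254] [np.float64(8.504329466449526e-05), np.float64(8.504329466453861e-05)] top@.029 [ 0.3973 -0.3322] side@.029 [ 0.397  -0.3282]
det 0.9999999999999997
yaw -52.62097237015908
p0 [ 0.5384 -0.2856] [ 0.0327 -0.5179]
p1 [ 0.4828 -0.3281] [-0.1519 -0.1729]
p2 [ 0.4272 -0.3706] [ 0.0397 -0.7278]
g [ 0.5081 -0.2458] [-0.255   0.7918]
r [ 0.3968 -0.3308] [0.3344 0.6266]
```

The pads triangulate at 27–28.5 mm high, the model fit has residuals under 1 mm, and yaw is −52.6°. Targets are pad 2 at (0.427, −0.371) and green at (0.508, −0.246). I'll move above pad 2, shutting the fingers and turning the tool −67.7° so its y lies along the terminal's y.

Call:
{"method": "play_rows", "body": {
  "commands": [
    [[0,0,-6.77,0.0284,0.016,-0.008,-1],[0,0,-6.77,0.0284,0.016,-0.008,-1],[0,0,-6.77,0.0284,0.016,-0.008,-1],[0,0,-6.77,0.0284,0.016,-0.008,-1],[0,0,-6.77,0.0284,0.016,-0.008,-1],[0,0,-6.77,0.0284,0.016,-0.008,-1],[0,0,-6.77,0.0284,0.016,-0.008,-1],[0,0,-6.77,0.0284,0.016,-0.008,-1],[0,0,-6.77,0.0284,0.016,-0.008,-1],[0,0,-6.77,0.0284,0.016,-0.008,-1],[0,0,0,0,0,0,-1],[0,0,0,0,0,0,-1]]
  ]
}}

```text
t: 1.25
position: [0.4283, -0.3697, 0.2229]
tool_rot: [-0.0, 0.898, -0.441, -0.001]
contact_force: [-0.5, -0.4, -0.3]
opening: 0.0001
```

```bash
python3 - <<'E'
from rig import robot
from h import *
s=robot.get_state();q=s["tool_rot"];print(s["position"],q,np.degrees(2*np.arctan2(q[2],q[1])),s["contact_force"],s["q"])
for n in ["wrist","top","side"]:
    d=robot.snapshot(n);cv2.imwrite(f"pics/{n}1.png",d["img"][:,:,::-1])
    print(n,proj(d,[[.4272,-.371,.029],[.508,-.246,.029],[*s["position"][:2],s["position"][2]-.073]]))
E
```

```text
[ 0.42829719 -0.36969994  0.22285729] [-1.69335142e-04  8.97523494e-01 -4.40965215e-01 -1.10843195e-03] -52.33099914917243 [-0.50325327 -0.4175332  -0.27991273] [-8.12100955e-01  1.52743882e-01  1.45948527e+00 -4.54294351e-04
  1.53155967e+00  1.67206193e+00]
wrist [[261.99977193 185.42979467]
 [126.37296783 231.51781007]
 [260.39201999 244.7507026 ]]
top [[320.08155431 224.46523421]
 [270.38770554 190.69008556]
 [327.59593458 222.73768437]]
side [[279.9644717  176.57216968]
 [248.37920446 201.3181972 ]
 [281.54585759 143.82286748]]
```

View pics/wrist1.png

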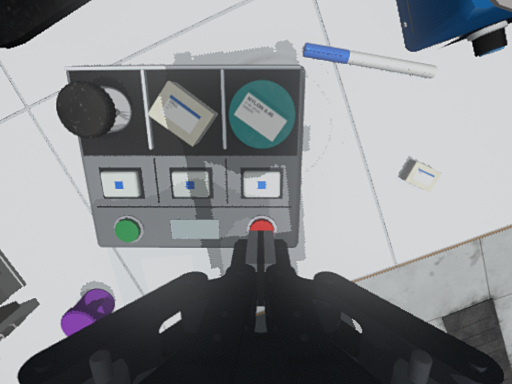

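View pics/side1.png

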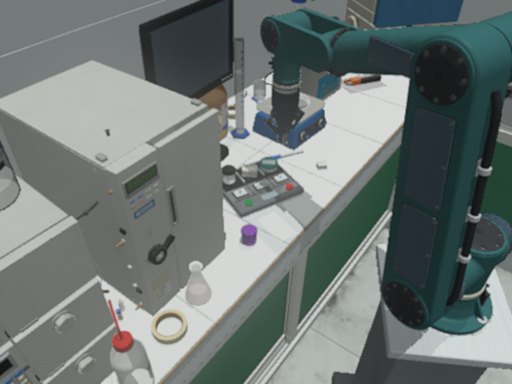

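The wrist view puts pad 2's blue square at (262,185), which is exactly where I predicted it. Green is at (127,230) against a predicted (126,231.5), and the teal tin is directly behind pad 2 at (262,114). I'll descend to about 6 mm above the pad.

Call:
{"method": "play_rows", "body": {
  "commands": [
    [[0,0,0,-0.001,-0.001,-0.02,-1],[0,0,0,0,0,-0.025,-1],[0,0,0,0,0,-0.025,-1],[0,0,0,0,0,-0.025,-1],[0,0,0,0,0,-0.012,-1],[0,0,0,0,0,-0.007,-1],[0,0,0,0,0,0,-1],[0,0,0,0,0,0,-1],[0,0,0,0,0,0,-1]]
  ]
}}

```text
t: 2.15
position: [0.427, -0.3731, 0.112]
tool_rot: [0.001, 0.896, -0.443, 0.002]
contact_force: [-1.1, -1.4, 0.3]
opening: 0.0001
```

```bash
python3 - <<'E'
from rig import robot
from h import *
s=robot.get_state();print(s["position"],s["contact_force"])
d=robot.snapshot("wrist");cv2.imwrite("pics/wrist2.png",d["img"][:,:,::-1])
d=robot.snapshot("side");cv2.imwrite("pics/side2.png",cv2.resize(d["img"][140:220,205:312,::-1],None,fx=7,fy=7,interpolation=cv2.INTER_CUBIC))
E
```

```text
[ 0.42704776 -0.37305464  0.1119824 ] [-1.08227209 -1.35349877  0.26558372]
```

View pics/wrist2.png

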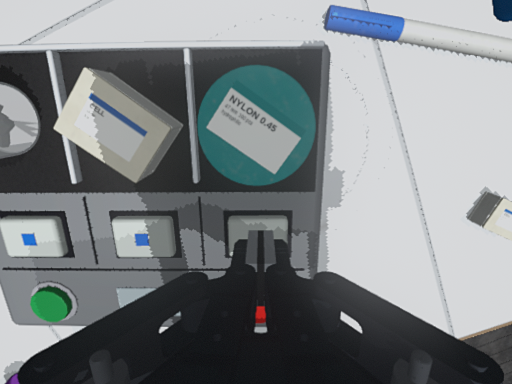

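View pics/side2.png

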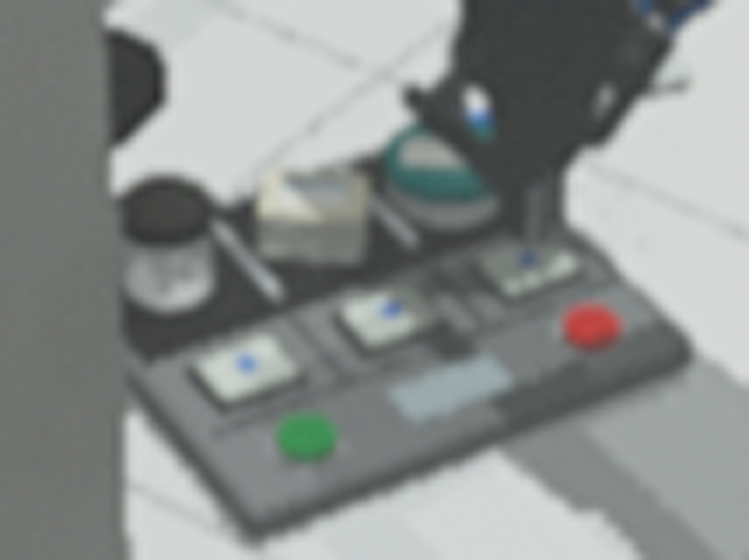

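The fingertips hover over pad 2 and clear everything else. I'll lower them to just above the pad, then go down in small steps with force checks.

Call:
{"method": "play_rows", "body": {
  "commands": [
    [[0,0,0,0,0.0015,-0.004,-1],[0,0,0,0,0,-0.003,-1],[0,0,0,0,0,-0.001,-1],[0,0,0,0,0,0,-1],[0,0,0,0,0,0,-1]]
  ]
}}

```text
t: 2.67
position: [0.4264, -0.3703, 0.1018]
tool_rot: [-0.0, 0.897, -0.443, -0.0]
contact_force: [0.8, 0.4, 0.3]
opening: 0.0001
```

Call:
{"method": "play_rows", "body": {
  "commands": [
    [[0,0,0,0,0,-0.001,-1],[0,0,0,0,0,0,-1],[0,0,0,0,0,0,-1]]
  ]
}}

```text
t: 2.92
position: [0.4265, -0.3705, 0.1011]
tool_rot: [0.0, 0.897, -0.443, 0.0]
contact_force: [-0.0, 0.7, 1.3]
opening: -0.0002
```

Call:
{"method": "play_rows", "body": {
  "commands": [
    [[0,0,0,0,0,-0.001,-1],[0,0,0,0,0,0,-1],[0,0,0,0,0,0,-1]]
  ]
}}

```text
t: 3.17
position: [0.4265, -0.3706, 0.1001]
tool_rot: [0.0, 0.897, -0.443, 0.0]
contact_force: [1.0, 0.8, 0.8]
opening: 0.0003
```

Call:
{"method": "play_rows", "body": {
  "commands": [
    [[0,0,0,0,0,-0.001,-1],[0,0,0,0,0,0,-1],[0,0,0,0,0,0,-1]]
  ]
}}

```text
t: 3.42
position: [0.4265, -0.3706, 0.0991]
tool_rot: [0.0, 0.897, -0.443, 0.0]
contact_force: [-0.4, -0.1, 2.7]
opening: -0.0001
```

Call:
{"method": "play_rows", "body": {
  "commands": [
    [[0,0,0,0,0,-0.001,-1],[0,0,0,0,0,0,-1],[0,0,0,0,0,0,-1]]
  ]
}}

```text
t: 3.67
position: [0.4265, -0.3706, 0.0981]
tool_rot: [0.0, 0.897, -0.443, 0.0]
contact_force: [0.3, 0.5, 3.1]
opening: 0.0002
```

```bash
python3 - <<'E'
from rig import robot
from h import *
for i in range(6):
    d=robot.snapshot("wrist");s=robot.get_state();print(s["position"][2],s["contact_force"])
cv2.imwrite("pics/wrist3.png",d["img"][:,:,::-1])
E
```

```text
0.0980758167393564 [0.06792354 0.3161967  3.50541484]
0.09810120395139595 [-0.30733334  1.43652291  3.81503846]
0.09809409509200452 [-0.64748872  0.29170544  2.8342812 ]
0.09807569505177063 [0.65215112 0.04661446 2.37643002]
0.09808322137458157 [0.34942869 0.46086226 3.29364616]
0.09804407350162243 [ 0.716442   -0.07755342  3.36142463]
```

View pics/wrist3.png

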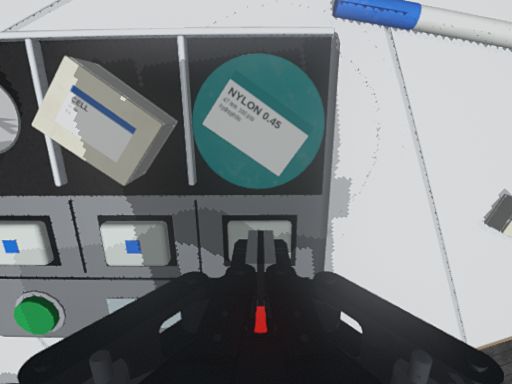

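The average force is about 3.2 N and the depth about 3.9 mm, so pad 2 is past its 2.5 mm threshold. The picture shows it sunk, with only the fingertips on it. I'll add 0.4 mm for margin and then withdraw straight up, letting it spring back.

Call:
{"method": "play_rows", "body": {
  "commands": [
    [[0,0,0,0,0,-0.0004,-1],[0,0,0,0,0,0,-1],[0,0,0,0,0,0.002,-1],[0,0,0,0,0,0.005,-1],[0,0,0,0,0,0.015,-1],[0,0,0,0,0,0.025,-1],[0,0,0,0,0,0.025,-1],[0,0,0,0,0,0,-1],[0,0,0,0,0,0,-1]]
  ]
}}

```text
t: 4.72
position: [0.4268, -0.3711, 0.1713]
tool_rot: [0.001, 0.897, -0.443, 0.001]
contact_force: [-0.5, -0.5, -0.7]
opening: 0.0002
```

```bash
python3 - <<'E'
from rig import robot
from h import *
s=robot.get_state();print(s["position"],s["contact_force"])
d=robot.snapshot("wrist");cv2.imwrite("pics/wrist4.png",d["img"][:,:,::-1]);print(proj(d,[[.4272,-.371,.029],[.508,-.246,.029]]))
E
```

```text
[ 0.42678557 -0.37107577  0.17126962] [-0.47009504 -0.48927226 -0.67303607]
[[259.99302304 204.24779718]
 [ 97.72985007 258.96773065]]
```

View pics/wrist4.png

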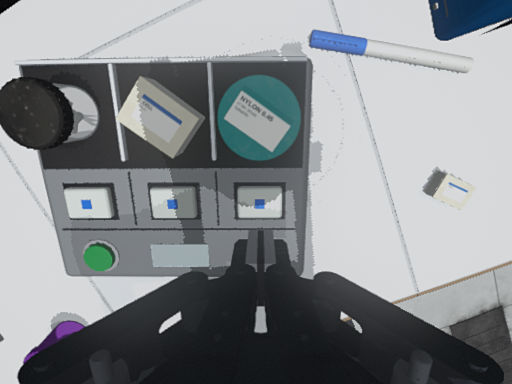

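Pad 2 has sprung back up (blue square at (260,204)), and the tin and its neighbours haven't moved. Green is at (98,257), within about 1 mm of the prediction. Next I'll move over it.

Call:
{"method": "play_rows", "body": {
  "commands": [
    [[0,0,0,0.0135,0.021,0,-1],[0,0,0,0.0135,0.021,0,-1],[0,0,0,0.0135,0.021,0,-1],[0,0,0,0.0135,0.021,0,-1],[0,0,0,0.0135,0.021,0,-1],[0,0,0,0.0135,0.02,0,-1],[0,0,0,0,0,-0.02,-1],[0,0,0,0,0,-0.02,-1],[0,0,0,0,0,-0.01,-1],[0,0,0,0,0,-0.007,-1],[0,0,0,0,0,0,-1],[0,0,0,0,0,0,-1]]
  ]
}}

```text
t: 5.77
position: [0.507, -0.2457, 0.112]
tool_rot: [0.0, 0.896, -0.443, -0.001]
contact_force: [-0.1, -0.9, -0.3]
opening: -0.0002
```

```bash
python3 - <<'E'
from rig import robot
from h import *
s=robot.get_state();print(s["position"],s["contact_force"])
d=robot.snapshot("wrist");cv2.imwrite("pics/wrist5.png",d["img"][:,:,::-1]);print(proj(d,[[.508,-.246,.029]]))
d=robot.snapshot("side");cv2.imwrite("pics/side5.png",cv2.resize(d["img"][140:220,205:312,::-1],None,fx=7,fy=7,interpolation=cv2.INTER_CUBIC))
E
```

```text
[ 0.50700626 -0.24568702  0.1119707 ] [-0.07939582 -0.88558423 -0.28504799]
[[259.44475472 235.62918323]]
```

View pics/wrist5.png

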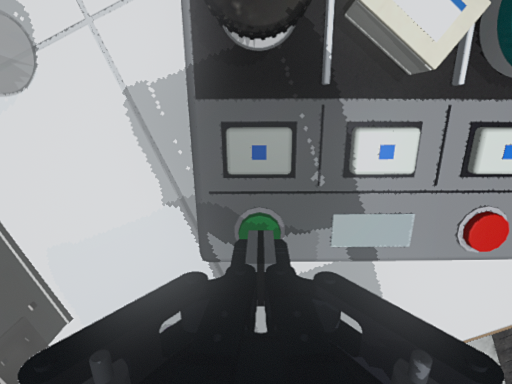

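View pics/side5.png

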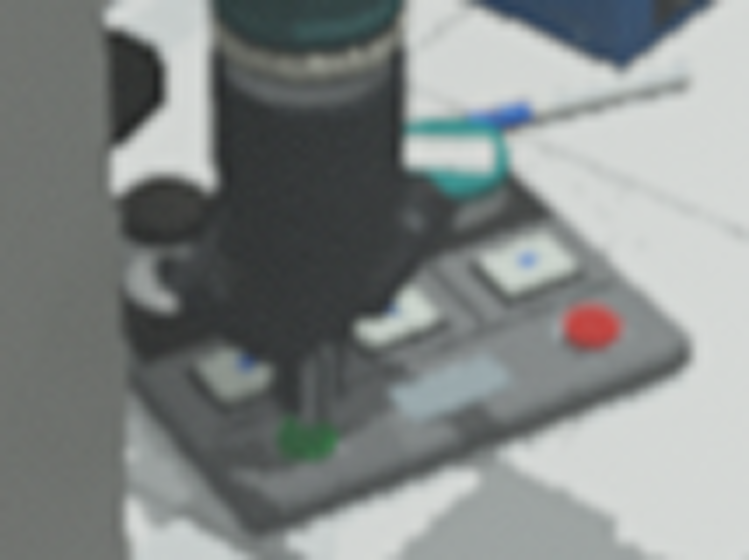

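The fingertips are centred over the green key (centre about (259,234), predicted 235.6). I'll press it the same way.

Call:
{"method": "play_rows", "body": {
  "commands": [
    [[0,0,0,0.0005,0,-0.004,-1],[0,0,0,0,0,-0.003,-1],[0,0,0,0,0,-0.001,-1],[0,0,0,0,0,0,-1],[0,0,0,0,0,0,-1]]
  ]
}}

```text
t: 6.28
position: [0.5078, -0.2454, 0.1045]
tool_rot: [0.0, 0.897, -0.443, -0.0]
contact_force: [0.4, -0.3, 0.6]
opening: 0.0003
```

Call:
{"method": "play_rows", "body": {
  "commands": [
    [[0,0,0,0,0,-0.001,-1],[0,0,0,0,0,0,-1],[0,0,0,0,0,-0.001,-1],[0,0,0,0,0,0,-1],[0,0,0,0,0,0,-1]]
  ]
}}

```text
t: 6.7
position: [0.5079, -0.2455, 0.1025]
tool_rot: [0.0, 0.897, -0.443, -0.0]
contact_force: [-0.4, -0.4, -0.5]
opening: -0.0001
```

Call:
{"method": "play_rows", "body": {
  "commands": [
    [[0,0,0,0,0,-0.001,-1],[0,0,0,0,0,0,-1],[0,0,0,0,0,-0.001,-1],[0,0,0,0,0,0,-1],[0,0,0,0,0,0,-1]]
  ]
}}

```text
t: 7.12
position: [0.508, -0.2456, 0.1008]
tool_rot: [0.0, 0.897, -0.443, 0.0]
contact_force: [-0.1, 0.6, 1.1]
opening: 0.0001
```

```bash
python3 - <<'E'
from rig import robot
from h import *
for i in range(6):
    d=robot.snapshot("wrist");s=robot.get_state();print(s["position"],s["contact_force"])
cv2.imwrite("pics/wrist6.png",d["img"][:,:,::-1])
E
```

```text
[ 0.50807109 -0.24555895  0.10079869] [-0.62557599 -0.25906168  0.71721341]
[ 0.50805836 -0.2455725   0.10078324] [-0.25166031  0.47059505  1.44066349]
[ 0.50804681 -0.24556196  0.10074771] [0.51900744 0.00233989 1.00881239]
[ 0.50806116 -0.24555539  0.10074159] [0.17306764 0.19781795 1.53788269]
[ 0.50804896 -0.24558208  0.100729  ] [-0.0798934   0.1672859   2.22464346]
[ 0.50804349 -0.24556858  0.1006845 ] [ 0.37711916 -0.01181462  1.4786571 ]
```

View pics/wrist6.png

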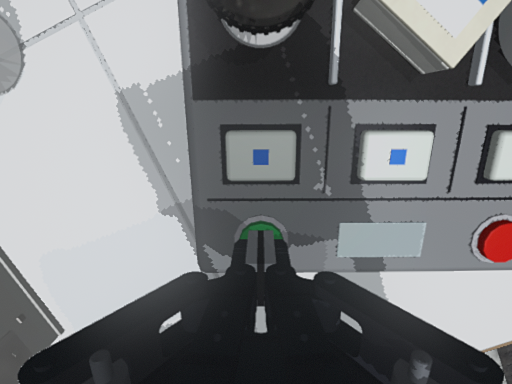

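Contact comes at about 1.4 N at z 0.1007, right at the start of travel. Another 3 mm should take it to the same depth as the pad.

Call:
{"method": "play_rows", "body": {
  "commands": [
    [[0,0,0,0,0,-0.001,-1],[0,0,0,0,0,0,-1],[0,0,0,0,0,-0.001,-1],[0,0,0,0,0,0,-1],[0,0,0,0,0,-0.0005,-1],[0,0,0,0,0,0,-1],[0,0,0,0,0,0,-1]]
  ]
}}

```text
t: 8.0
position: [0.5081, -0.2456, 0.0982]
tool_rot: [0.0, 0.897, -0.443, 0.0]
contact_force: [1.3, 0.7, 3.0]
opening: -0.0002
```

```bash
python3 - <<'E'
from rig import robot
from h import *
for i in range(8):
    d=robot.snapshot("wrist");s=robot.get_state();print(s["position"],s["contact_force"])
cv2.imwrite("pics/wrist7.png",d["img"][:,:,::-1])
E
```

```text
[ 0.50803753 -0.24554887  0.09821374] [-0.12076604  0.00657625  3.43752444]
[ 0.50804916 -0.2455547   0.09820795] [ 0.43746695 -0.08063444  2.35935273]
[ 0.50804361 -0.24556904  0.09819601] [ 1.04395753 -0.03139428  3.55488203]
[ 0.50803533 -0.24558122  0.09818315] [0.42812684 0.13525382 2.43039104]
[ 0.50803872 -0.24555845  0.09816289] [0.39341137 0.29651787 3.52620835]
[ 0.50803398 -0.24555224  0.09815187] [0.34991246 0.27023512 3.23245917]
[ 0.5080355  -0.2455708   0.09814863] [ 0.85966654 -1.06469763  3.5135586 ]
[ 0.50805519 -0.24554577  0.09815683] [ 0.1056138  -0.09828054  2.43679433]
```

View pics/wrist7.png

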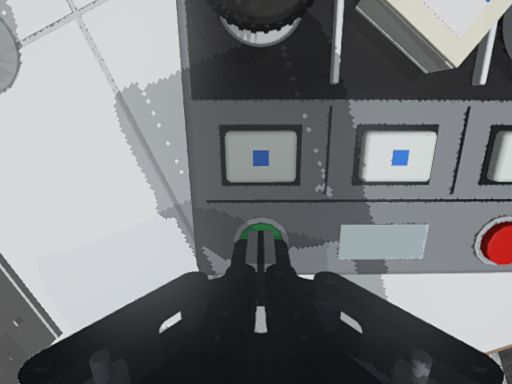

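The key gives the same result as the pad: about 3.1 N at z 0.0982, so it is past 2.5 mm. I'll add 0.5 mm, then withdraw upward and back towards the robot.

Call:
{"method": "play_rows", "body": {
  "commands": [
    [[0,0,0,0,0,-0.0005,-1],[0,0,0,0,0,0,-1],[0,0,0,0,0,0.002,-1],[0,0,0,0,0,0.005,-1],[0,0,0,0,0,0.015,-1],[0,0,0,0,0,0.03,-1],[0,0,0,0,0,0.03,-1],[0,0,0,0,0,0.03,-1],[0,0,0,-0.02,0,0.02,-1],[0,0,0,-0.03,0,0.01,-1],[0,0,0,-0.02,0,0,-1],[0,0,0,0,0,0,-1]]
  ]
}}

```text
t: 9.4
position: [0.435, -0.2452, 0.2403]
tool_rot: [0.001, 0.896, -0.444, -0.001]
contact_force: [0.5, -0.3, -0.9]
opening: 0.0001
```

```bash
python3 - <<'E'
from rig import robot
from h import *
s=robot.get_state();print(s["t"],s["position"],s["contact_force"])
d=robot.snapshot("wrist");cv2.imwrite("pics/wrist8.png",d["img"][:,:,::-1])
d=robot.snapshot("side");cv2.imwrite("pics/side8.png",cv2.resize(d["img"][140:220,205:312,::-1],None,fx=7,fy=7,interpolation=cv2.INTER_CUBIC))
E
```

```text
9.4 [ 0.43499517 -0.24518642  0.24031124] [ 0.48909187 -0.31665172 -0.8931281 ]
```

View pics/wrist8.png

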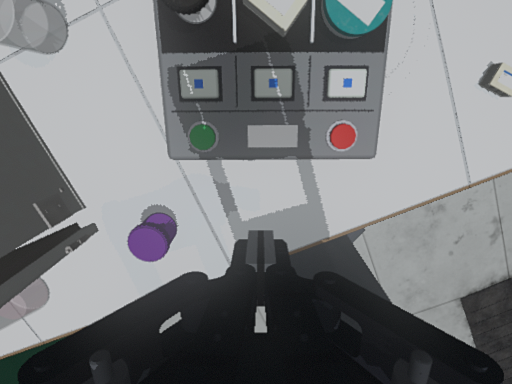

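View pics/side8.png

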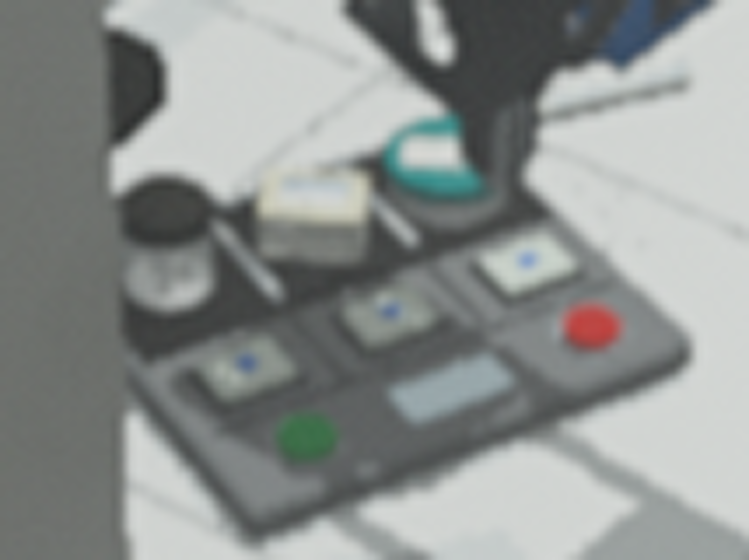

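Both pictures show all the pads and keys up and unmoved, with the green key at (203,137) and pad 2 at (347,83) in the wrist view. The three things still stand in their bays, and the gripper is well clear.

```bash
python3 -c "
from rig import robot
print(robot.sign_off())"
```

```text
the job is handed in; nothing more can be done
None
```

The tin with the teal lid was in the right bay, so I pressed pad 2 and let it spring back up. I then pressed the green confirm key, withdrew clear and handed the job in at about 9.5 s. Both presses used only the shut fingertips.

- **Press depth:** each press read about 3.1–3.2 N on average at about 4 mm of travel, and I went 0.4–0.5 mm further before lifting. The force readings were noisy by about ±0.7 N. Travel was inferred from TCP height and force, because there is no direct reading of it.
- **Contact height:** the green key took up force about 0.5–1 mm lower than the stated heights suggested. By force alone its travel was at least about 3 mm, above the 2.5 mm needed.
- **Final pictures:** pad 2 and the green key were back up. The other pads and the red key never had the fingertips over them and look unpressed. The three things on the terminal show no movement.
- **Bystanders:** I did not measure the flask, beaker or marker again at the end, but nothing went near them.

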